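Hold a shaft collar on the set-screw flat of a gear drive

ROBOT

A 6-joint arm with a two-finger parallel gripper is mounted at the origin on the work surface. World frame = base frame: x ahead of the robot, y to its left, z up, the work surface at z = 0. Lengths are in m, angles in degrees, forces in N, time in s.
With the tool pointing down it reaches from about 0.35 to 0.875 m from the base axis. Payload 4.2 kg.
Tool frame: the origin (TCP) lies midway between the tips of the shut fingers; the grasp point (between the pads) lies 19 mm behind it; z points along the fingers, y is the line along which they close (so a half turn about z gives the same grasp; the last joint's range is limited). The gripper opens to 87 mm and grips with 3 to 60 N. Pads are 19 mm wide; open, the fingers measure 117 mm over their backs; the gripper's body (75 mm by 190 mm) begins 51 mm behind the grasp point.
Start: joints at [-56.23, 22.042, 0.453, 0, -68.411, -14.817], TCP at [0.203, -0.591, 0.183] pointing down, gripper open.
Joint ranges: [-179.83, 179.83], [-69.29, 118.12], [-61.27, 80.66], [-181.25, 117.63], [-171.15, -9.14], [-177.46, 177.46]. Speed limits (degrees/s): [159.86, 159.86, 180, 180, 180, 180].

INTERFACE

Orientations are given as [roll, pitch, yaw] about the fixed x, y, z axes, in that order (R = Rz(yaw) Ry(pitch) Rx(roll)).
In Python, from workcell import env gives the robot as it stands. The module is installed in compiled form; this text tells all that it offers. Calls block until the motion is done:
- env.goto(position, orientation): joint-space move of the TCP to a pose.
- env.move_straight(position, rotation=None, rate=0.15, force_limit=None): straight line of the TCP; rotation=None keeps the orientation; rate is the mean speed in m/s. With force_limit (N) it stops when the force on the tool has changed by that much, and returns True; else False.
- env.set_joints(angles): joint-space move.
- env.gripper_to(opening, grasp_force=None): opening from 0.0 (shut) to 1.0 (fully open); grasp_force is the grip in N (None keeps the last); returns when the fingers have stopped.
- env.dwell(seconds).
- env.inverse_kinematics(position, orientation): joint angles nearest the present ones, or None.
- env.read_state(): the state.
- env.grab_frame(name): name is "side" or "top"; returns a dict with "image" (384x512x3 uint8, blue, green, red), "fx", "fy", "cx", "cy" (pixels), "position" and "orientation" of the camera in the world. Camera axes: x right, y up, looking along -z (the intrinsics and any distortion apply to the point x, -y, -z); pixel columns grow to the right and rows downward; lengths in m; the calibration is good to about 2 mm. A picture is of the moment at which its call begins. There is no depth.
A pose or a line that the arm cannot do raises env.Unreachable and nothing moves.
- env.close_job(): hands the job in; it is judged then, once.
Trained networks look in a picture, given as the dict that the camera call returned (one of the last four; its "shot" number tells which), for a name from the list of things; names that differ only in an ending like _2 or _b are one class to them, and where a whole thing is asked for, a point or a joint stands for the part that bears it (a point fixed in the world has none). Each returns a list of dicts, best first, with "score" (0 to 1); they miss things now and then, are a little off and sometimes report something else, mostly with a low value. They report only what shows in the picture. A call takes as long as a camera call.
- env.search_frame(picture, thing): "xyz" ([x, y, z] in m, in world coordinates, good to about 4 mm: the middle of the surface that is visible of it).
- env.trace(picture, thing): "mask" (384x512 bool, what is visible of it).
The state is a dict: "clock": time; "joint_positions": joint angles; "qvel": joint speeds; "joint_torque": joint torques, N m; "position": TCP position; "tool_rot": TCP orientation; "force": force on the tool from outside, world axes, zero at the start; "wrist_torque": the same for the moment, N m; "opening": opening from 0.0 (shut) to 1.0 (fully open); "finger_force": force on a finger pad.
Only numpy, scipy, OpenCV 4.12 (cv2) and the standard library are available. Lean on these libraries where they do the work, as an engineer would, in place of code of your own. Each camera call takes 0.05 s, during which the arm holds its last target. There are 200 camera calls.

TASK

First grip the upright steel shaft of the blue gear drive and turn it until its red-painted flat squarely faces the yellow index mark on the housing. Then take the bright aluminium collar with the red screw, slide it down over the shaft with its screw over the flat until its upper face is flush with the shaft's end, and push it so that the screw tip bears on the flat. Finish while still holding it there, so that I can tighten the screw; leave the other things on the bench alone.

Things in the scene. Friction and masses are not known exactly. Their poses are not given: they have to be found in the camera images.
- drive: Fixed gear drive: base plate 150 x 130 x 12, round blue housing diameter 90, 70 high, with a dark bearing cover (top at 75); grey motor diameter 64 lies along -x, 40 to 150 mm from the axis (its black terminal box reaches height 91). Origin: on the upright shaft's axis at bench height, z up; x points from the axis to the yellow index stripe on top, side and plate.
- shaft: Upright steel D-shaft, turns about the drive's axis, 3.1 rad each way from flat-at-mark; drag 0.06 N m, stays where left. Origin: its foot, 75 mm above the bench. x points squarely out of the flat. 15 mm round, diameter 24, then 40 mm with one flat: 20 mm thick across the flat, up to 24 elsewhere; a firm pinch within 40 degrees of square turns the flat against a finger. Top 2.5 mm chamfered.
- shaft_end (a point): Centre of the shaft's upper end face, 130 mm above the bench; x axis out of the flat.
- flat (a point): On the red-painted flat, 8 mm from the axis, 110 mm above the bench, on the shaft's x axis.
- collar: Loose aluminium ring: outer diameter 50, bore 27, height 24, 0.15 to 0.22 kg, flat on the bench. Origin: centre of underside, z up; x points outwards along its red set screw (diameter 6, 12 mm up). The screw's tip reaches into the bore, 9.5 mm from the centre, so the collar fits only with screw over flat (tip and bore then clear by 1.5 mm). Head reaches 35 mm. Grip across y.
- collar_top (a point): Centre of the collar's upper face, 24 mm above its underside.
- screw_head (a point): Outer end of the red screw head, 35 mm from the collar's axis, 12 mm above its underside.
- spacer: Bystander: dark steel ring without a screw, outer diameter 54, bore 36, height 20, lying on the bench. Origin: centre of underside.
- pulley: Bystander: brass belt pulley, outer diameter 60, height 22, lying on the bench. Origin: centre of underside.
- oil: Bystander: green glass bottle with red cap, diameter 56, height 150, standing. Origin: centre of underside.
- tin: Bystander: white tin with paper label, diameter 74, height 100, standing. Origin: centre of underside.
- wrench: Bystander: steel wrench lying on the bench.
- driver: Bystander: screwdriver with orange handle lying on the bench.

How it is judged:
By the outcome, as a careful person would: the job done as asked, in the order asked, and still so for the second after the job is handed in, while the arm keeps its last pose, push and grip.
It also fails if it takes over 61 s, if anything falls off the work surface, if the arm or the gripper's body presses on something with over 40 N, if the wrist force passes 120 N, or if a joint passes its speed limit or range.

## Working session

There is one attempt and no reset: what is moved stays moved. The work goes in short steps, each a Python script; the robot and the scene stay as the last script left them, time stands still between calls to the robot, and variables do not carry over. Pictures are saved under pics/ and viewed, at most 10 in all, crops included, and the job is handed in when it is done.

```bash
mkdir -p pics; ls
python3 - <<'E'
from workcell import env
import cv2
s=env.read_state(); print({k:s[k] for k in('clock','position','tool_rot','force','opening')})
for n in('side','top'):
    f=env.grab_frame(n); cv2.imwrite(f'pics/{n}0.png',f['image'])
    print(n,[f[k] for k in f if k not in('image',)])
    for t in('drive','shaft','shaft_end','flat','collar','collar_top','screw_head','spacer','pulley','oil','tin','wrench','driver'):
        try:
            for r in env.search_frame(f,t)[:2]: print(t,[round(float(v),4) for v in r['xyz']],round(r['score'],2))
        except Exception as e: print(t,e)
print(env.read_state()['clock'])
E
```

```text
pics
{'clock': 0.0, 'position': array([ 0.20279697, -0.59044857,  0.1817603 ]), 'tool_rot': array([ 1.79875530e+02, -4.87914570e-03, -1.61058524e+02]), 'force': array([-0.02155146,  0.14389648, -0.06576344]), 'opening': 1.001433982633659}
side [410.29507121448034, 410.29507121448034, 258.5219502808641, 190.5366010976227, array([ 0.40271608, -0.83197565,  1.08272092]), array([42.15163136, -0.11010511, -7.98054792]), 1]
drive [0.5108, 0.1273, 0.057] 0.95
shaft [0.536, 0.147, 0.1161] 0.66
flat [0.5313, 0.1486, 0.1115] 0.52
collar_top [0.4867, -0.0858, 0.0225] 0.78
screw_head [0.4863, -0.0899, 0.0239] 0.59
spacer [0.6481, -0.2005, 0.021] 0.63
spacer [0.5351, 0.149, 0.1137] 0.24
oil [0.7731, 0.0679, 0.0849] 0.87
tin [0.77, -0.1271, 0.0867] 0.92
tin [0.4866, -0.0886, 0.0189] 0.3
driver [0.3298, 0.3623, 0.0217] 0.7
driver [0.7699, 0.069, 0.0847] 0.48
top [375.8360910869067, 375.8360910869067, 256.96946053914917, 194.75809295514372, array([0.37185922, 0.01555558, 1.30153837]), array([  7.7040218 ,  -0.9348549 , -91.42315652]), 2]
drive [0.5092, 0.1567, 0.067] 0.94
drive [0.6479, -0.193, 0.0191] 0.3
shaft [0.5361, 0.1541, 0.1282] 0.47
shaft_end [0.3337, 0.3761, 0.0228] 0.4
flat [0.5378, 0.1512, 0.1275] 0.64
collar [0.4933, -0.0773, 0.0225] 0.64
collar [0.7689, -0.0986, 0.0994] 0.55
collar_top [0.4913, -0.0796, 0.0247] 0.66
screw_head [0.4868, -0.0814, 0.0247] 0.62
spacer [0.646, -0.1895, 0.0192] 0.66
pulley [0.4562, -0.2979, 0.0217] 0.76
pulley [0.7694, 0.0815, 0.0973] 0.2
oil [0.7677, 0.0804, 0.1015] 0.91
oil [0.7705, -0.1004, 0.1029] 0.56
tin [0.7675, -0.1003, 0.1003] 0.87
wrench [0.3012, -0.4259, 0.0098] 0.87
driver [0.3382, 0.3722, 0.0193] 0.65
driver [0.766, 0.0853, 0.1017] 0.6
1.4
```

```bash
cat > h.py <<'E'
import numpy as np, cv2
from scipy.spatial.transform import Rotation as R
def proj(f,p):
    p=np.atleast_2d(p); c=(p-f['position'])@R.from_euler('xyz',f['orientation'],degrees=True).as_matrix()
    return np.c_[f['cx']+f['fx']*c[:,0]/-c[:,2], f['cy']-f['fy']*c[:,1]/-c[:,2]]
def ray(f,uv,z):
    uv=np.atleast_2d(uv).astype(float)
    d=np.c_[(uv[:,0]-f['cx'])/f['fx'],-(uv[:,1]-f['cy'])/f['fy'],-np.ones(len(uv))]
    d=d@R.from_euler('xyz',f['orientation'],degrees=True).as_matrix().T
    return f['position']+d*((z-f['position'][2])/d[:,2])[:,None]
def crop(f,p,w,size=400):
    u,v=proj(f,p)[0]; x,y=int(u)-w//2,int(v)-w//2
    x=max(x,0);y=max(y,0)
    c=f['image'][y:y+w,x:x+w]; c=cv2.resize(c,(size,size),interpolation=cv2.INTER_CUBIC)
    return c,(x,y,size/w)
E
python3 - <<'E'
from workcell import env
from h import *
r=[]
for n in('side','top'):
    f=env.grab_frame(n)
    a,ia=crop(f,[.535,.15,.1],110,300); b,ib=crop(f,[.49,-.082,.02],50,300)
    print(n,ia,ib); r.append(np.hstack([a,b]))
cv2.imwrite('pics/c1.png',np.vstack(r))
E
```

```text
side (201, 113, 2.727272727272727) (227, 214, 6.0)
top (152, 140, 2.727272727272727) (253, 185, 6.0)
```

View pics/top0.png

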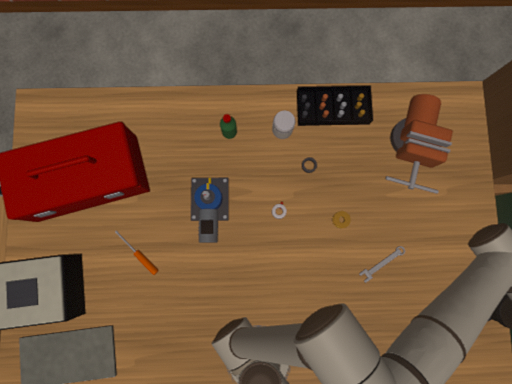

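View pics/c1.png

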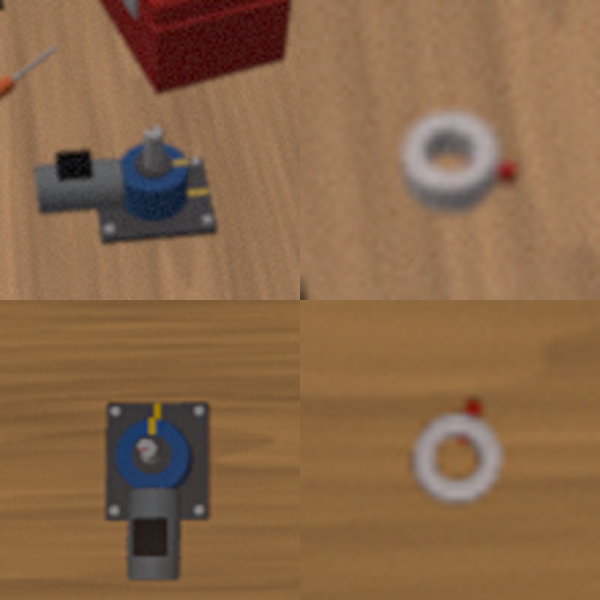

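Run:
```python
from workcell import env
from h import *
r=[]
for n in('side','top'):
    fs=[env.grab_frame(n) for _ in range(6)]; f=dict(fs[0]); f['image']=np.mean([g['image'] for g in fs],0).clip(0,255).astype(np.uint8)
    np.save(f'{n}.npy',f,allow_pickle=True)
    a,ia=crop(f,[.535,.15,.11],36,400); b,ib=crop(f,[.49,-.082,.02],30,400)
    print(n,ia,ib); r.append(np.hstack([a,b])[:300] if 0 else np.hstack([a,b]))
    im=f['image'].astype(int); red=im[...,2]-np.maximum(im[...,0],im[...,1])
    u,v=proj(f,[.535,.15,.12])[0].astype(int); print(u,v); print(red[v-9:v+9,u-8:u+9])
    for t,p in(('screw_head',0),('collar',0),('shaft',0),('drive',0)):
        for q in env.trace(fs[-1],t)[:1]:
            m=q['mask']; ys,xs=np.nonzero(m); print(t,round(q['score'],2),xs.min(),xs.max(),ys.min(),ys.max(),xs.mean(),ys.mean(),m.sum())
cv2.imwrite('pics/c2.png',cv2.resize(np.vstack(r),(600,600)))
```

```text
side (238, 148, 11.11111111111111) (237, 224, 13.333333333333334)
256 164
[[ 36  35  35  35  34  35  34  33  35  34  34  34  35  34  35  35  34]
 [ 36  36  36  36  35  35  34  35  33  35  34  35  35  34  35  36  35]
 [ 37  37  35  35  35  34  34  33  34  33  34  33  34  34  34  35  34]
 [ 36  36  36  35  36  36  34  35  35  33  30  31  33  34  34  34  33]
 [ 36  36  37  36  36  35  34  35  34  26  19  21  29  31  34  34  35]
 [ 37  36  36  36  36  32  26  25  31  22  11  10  20  29  34  34  35]
 [ 35  36  35  36  34  25  14  11  14   8   3   5  15  29  33  35  33]
 [ 35  35  36  36  33  23  10   1   3   2   3   4  14  29  33  33  34]
 [ 36  36  35  37  35  25   9   2   1   2   2   5  16  30  33  32  35]
 [ 35  36  38  35  32  23   9   2   1   4   2   6  15  28  32  32  35]
 [ 37  36  33  28  19  11   6   3   1   2   1   1   6  16  20  26  30]
 [ 32  26  20  -8 -26 -22  -5   3   3   1   3  -1 -16 -26 -24  -4  19]
 [ 19  -8 -34 -55 -59 -34  -9   2   3   1   3  -2 -21 -49 -61 -51 -29]
 [-22 -53 -65 -65 -53 -26  -4   2   3   2   2   1 -12 -39 -60 -69 -65]
 [-57 -68 -63 -49 -27  -7   1   
[... 1461 characters left out ...]
 -30   5   5   2   2   2   2   4   4   4   5   4   5   6 -13 -52]
 [-72 -38   0   5   4   3   3   4   4   4   4   4   4   5   5 -23 -59]
 [-71 -48 -12   5   4   3   3   4   4   4   4   4   5   6  -3 -40 -68]
 [-71 -65 -33  -1   6   4   4   4   4   4   4   4   6   5 -21 -57 -71]
 [-69 -70 -54 -19   5   6   5   4   6   6   6   7   6  -9 -45 -68 -69]
 [-69 -70 -68 -58 -29  -2   7   6   5   7   7   6 -11 -42 -66 -71 -70]]
screw_head 0.65 271 284 203 217 276.7889908256881 210.29357798165137 109
collar 0.46 271 285 202 218 278.0530303030303 210.38636363636363 132
shaft 0.52 203 209 191 199 206.0204081632653 194.59183673469389 49
drive 0.87 190 227 177 242 208.47536231884058 205.47294685990337 2070
```

View pics/c2.png

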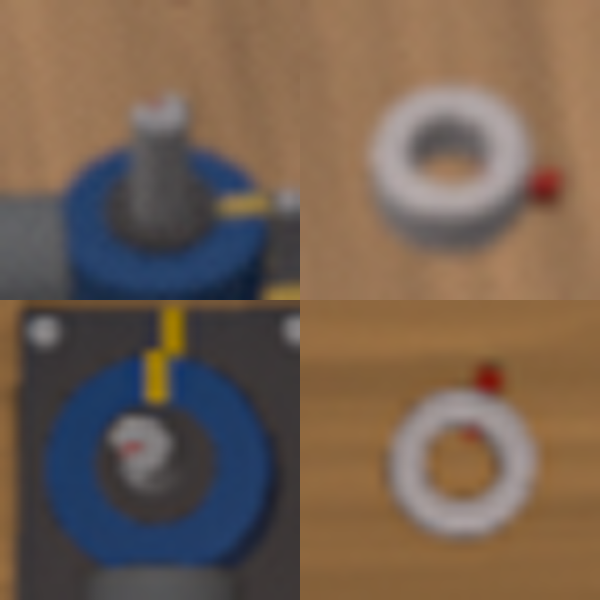

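```bash
cat > rend.py <<'E'
from h import *
def prism(th,x,y,r,d,z0,z1,c,n=48):
    a=np.linspace(0,2*np.pi,n,endpoint=False)
    if d: 
        a0=np.arccos(d/r); a=np.linspace(a0,2*np.pi-a0,n)
    P=np.c_[x+r*np.cos(a+th),y+r*np.sin(a+th)]
    return P,d
def render(f,x,y,th,box,S=8,drv=None):
    """painter's render of shaft; convex prisms, side faces toward camera; returns small image of red-ness & brightness"""
    u0,v0,w=box; im=np.zeros((w*S,w*S,3),np.float32)
    C=f['position']
    def poly(p,col):
        q=(proj(f,p)-[u0,v0]+0.5)*S
        cv2.fillPoly(im,[np.round(q*16).astype(np.int32)],col,shift=4)
    def pr(r,d,z0,z1,col,top,flat=None):
        P,_=prism(th,x,y,r,d,z0,z1,None); n=len(P)
        for i in range(n):
            a,b=P[i],P[(i+1)%n]; nn=np.array([b[1]-a[1],a[0]-b[0]])
            if nn@(C[:2]-a)>0:
                poly(np.array([[*a,z0],[*b,z0],[*b,z1],[*a,z1]]),flat if (flat is not None and i==n-1) else col)
        poly(np.c_[P,np.full(n,z1)],top)
    im[:]=(110,60,20)
    pr(.045,0,0.012,.07,(110,60,20),(110,60,20))
    pr(.0235,0,.07,.075,(55,55,60),(60,60,65))
    pr(.012,0,.075,.09,(100,100,100),(150,150,150))
    pr(.012,.008,.09,.13,(100,100,100),(180,180,180),(40,30,190))
    im=cv2.GaussianBlur(im,(0,0),S*.5)
    return cv2.resize(im,(w,w),interpolation=cv2.INTER_AREA)
E
python3 - <<'E'
from rend import *
F={n:np.load(f'{n}.npy',allow_pickle=True).item() for n in('side','top')}
t=F['top']; print('axis',ray(t,[208.0,196.5],.07))
x,y=ray(t,[208.0,196.5],.07)[0,:2]
rows=[]
for n in('side','top'):
    f=F[n]; u,v=proj(f,[x,y,.12])[0].astype(int); box=(u-11,v-11,22)
    L=[f['image'][v-11:v+11,u-11:u+11].astype(np.float32)]+[render(f,x,y,np.radians(a),box) for a in(90,120,140,160,180,200,270)]
    rows.append(np.hstack([cv2.resize(i,(198,198),interpolation=cv2.INTER_CUBIC) for i in L]))
    rows[-1]=np.vstack([rows[-1][:,:792],rows[-1][:,792:]])
cv2.imwrite('pics/r1.png',cv2.resize(np.vstack(rows),(600,600)))
E
```

```text
axis [[0.53578935 0.15295046 0.07      ]][ WARN:0@0.297] global loadsave.cpp:1063 imwrite_ Unsupported depth image for selected encoder is fallbacked to CV_8U.
```

View pics/r1.png

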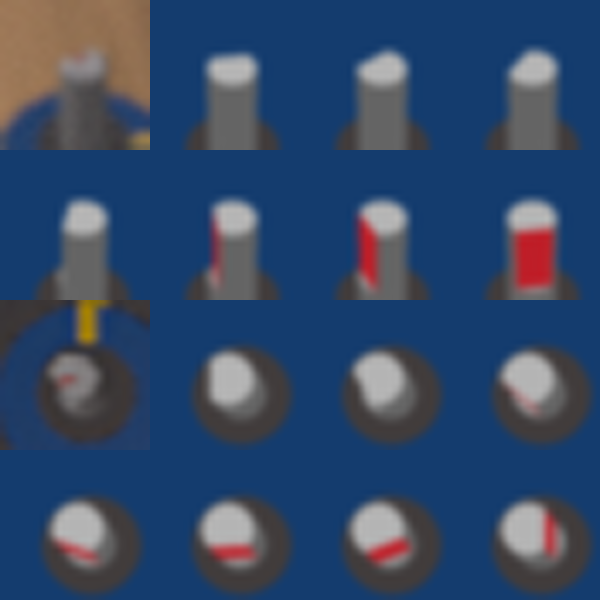

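```bash
cat > fit.py <<'E'
from rend import *
from scipy.optimize import least_squares
F={n:np.load(f'{n}.npy',allow_pickle=True).item() for n in('side','top')}
def tri(pt):   # pt: dict view->uv
    def res(p): return np.concatenate([proj(F[n],p)[0]-pt[n] for n in pt])
    s=least_squares(res,[.5,0,.05]); return s.x,np.abs(s.fun).max()
def cen(n,mask,lo,hi):  # centroid of mask weight within window
    w=np.zeros_like(mask); w[lo[1]:hi[1],lo[0]:hi[0]]=mask[lo[1]:hi[1],lo[0]:hi[0]]
    ys,xs=np.mgrid[:384,:512]; return np.array([(w*xs).sum(),(w*ys).sum()])/w.sum()
E
python3 - <<'E'
from fit import *
im={n:F[n]['image'].astype(float) for n in F}
red={n:(im[n][...,2]-np.maximum(im[n][...,0],im[n][...,1])) for n in F}
# collar red head
p={}
for n in F:
    c=proj(F[n],[.515,-.085,.012])[0].astype(int)
    p[n]=cen(n,(red[n]-50).clip(0),c-7,c+7); print('head',n,p[n],ray(F[n],p[n],.012)[0])
print('head tri',tri(p))
# collar body : bright low-saturation
q={}
for n in F:
    m=im[n]; sat=m.max(2)-m.min(2); b=((sat<25)&(m.mean(2)>70)).astype(np.uint8)
    c=proj(F[n],[.489,-.082,.02])[0].astype(int); w=np.zeros_like(b); w[c[1]-12:c[1]+12,c[0]-12:c[0]+12]=b[c[1]-12:c[1]+12,c[0]-12:c[0]+12]
    cs,_=cv2.findContours(w,cv2.RETR_EXTERNAL,cv2.CHAIN_APPROX_NONE); h=cv2.convexHull(max(cs,key=cv2.contourArea))[:,0]
    x0,y0,ww,hh=cv2.boundingRect(h); print('collar',n,x0,y0,ww,hh)
    # fit: predicted silhouette bbox centre & mask centroid
    fm=np.zeros_like(b); cv2.fillConvexPoly(fm,h,1); cm=cen(n,fm.astype(float),(0,0),(512,384))
    def pred(xy):
        a=np.linspace(0,2*np.pi,60); P=[[xy[0]+.025*np.cos(t),xy[1]+.025*np.sin(t),z] for t in a for z in(0,.024)]
        hp=cv2.convexHull(proj(F[n],P).astype(np.float32)); M=cv2.moments(hp); return np.array([M['m10'],M['m01']])/M['m00'], M['m00']
    s=least_squares(lambda v:pred(v)[0]-cm,[.489,-.082],diff_step=1e-3); print(' centre',s.x,'area',fm.sum(),pred(s.x)[1])
# bolts in top view
m=im['top']; g=m.mean(2)
for c in([194,190],[225,190],[194,227],[225,227]):
    w=g[c[1]-25:c[1]+25]; 
c1=[(152+a/2.727,140+(b-300)/2.727) for a,b in((115,410),(199,410),(115,510),(199,510))]
B=[]
for c in c1:
    c=np.round(c).astype(int); k=cen('top',((g-90).clip(0)),c-4,c+5); B.append(ray(F['top'],k,.015)[0,:2])
B=np.array(B); print('bolts',B.round(4).tolist(),'mean',B.mean(0))
d1=B[0]-B[2]; d2=B[1]-B[3]; e=B[0]-B[1]; e2=B[2]-B[3]
print('yaw',np.degrees([np.arctan2(*d[::-1]) for d in(d1,d2)]),np.degrees([np.arctan2(-d[0],d[1]) for d in(e,e2)]))
# yellow stripe on housing top
y=np.minimum(m[...,1],m[...,2])-m[...,0]
hue=(np.minimum(m[...,2]-m[...,1]*1.0,99)); 
yy=((m[...,2]>120)&(m[...,0]<60)&(m[...,1]>85)); 
v,u=np.nonzero(yy[170:200,195:225]); print('yellow',sorted(zip(v+170,u+195)))
# blue housing
for n in F:
    bl=(im[n][...,0]-im[n][...,2]>35).astype(np.uint8); c=proj(F[n],[.536,.152,.06])[0].astype(int)
    w=np.zeros_like(bl); w[c[1]-25:c[1]+25,c[0]-25:c[0]+25]=bl[c[1]-25:c[1]+25,c[0]-25:c[0]+25]; print(n,cv2.boundingRect(w), [proj(F[n],[.5358,.153,z])[0].round(1).tolist() for z in(.07,.13)])
E
```

```text
head side [261.14634146 241.75      ] [ 0.51720714 -0.08992212  0.012     ]
head top [281.25433526 202.95953757] [ 0.51525483 -0.09302882  0.012     ]
head tri (array([ 0.51589287, -0.09270318,  0.01590763]), np.float64(0.30927422077661504))
collar side 245 233 15 16
 centre [ 0.488441   -0.08084841] area 204 229.80068623635452
collar top 272 204 14 15
 centre [ 0.48752162 -0.08259508] area 166 176.3629060916137
bolts [[0.6043, 0.2083], [0.6024, 0.1004], [0.4719, 0.2095], [0.4692, 0.1021]] mean [0.53694794 0.15508755]
yaw [-0.5567564  -0.72827442] [-0.99666564 -1.45501653]
yellow [(np.int64(170), np.int64(195)), (np.int64(170), np.int64(196)), (np.int64(170), np.int64(197)), (np.int64(170), np.int64(198)), (np.int64(170), np.int64(199)), (np.int64(170), np.int64(200)), (np.int64(170), np.int64(201)), (np.int64(170), np.int64(202)), (np.int64(170), np.int64(203)), (np.int64(170), np.int64(204)), (np.int64(170), np.int64(205)), (np.int64(170), np.int64(206)), (np.int64(170), np.int64(207)), (np.int64(170), np.int64(208)), (np.int64(170), np.int64(209)), (np.int64(170), np.int64(210)), 
[... 5748 characters left out ...]
nt64(209)), (np.int64(180), np.int64(210)), (np.int64(181), np.int64(209)), (np.int64(181), np.int64(210)), (np.int64(182), np.int64(209)), (np.int64(182), np.int64(210)), (np.int64(183), np.int64(207)), (np.int64(183), np.int64(208)), (np.int64(183), np.int64(209)), (np.int64(184), np.int64(207)), (np.int64(184), np.int64(208)), (np.int64(185), np.int64(207)), (np.int64(185), np.int64(208)), (np.int64(186), np.int64(207)), (np.int64(186), np.int64(208)), (np.int64(187), np.int64(207)), (np.int64(187), np.int64(208)), (np.int64(188), np.int64(207)), (np.int64(188), np.int64(208))]
side (246, 167, 24, 26) [[256.5, 174.0], [256.5, 161.4]]
top (194, 184, 28, 25) [[208.0, 196.5], [205.8, 194.0]]
```

Run:
```python
from workcell import env
import numpy as np
for y in(-155,25): print('pinch',y,env.inverse_kinematics([.537,.1535,.093],[180,0,y]))
for y in(89,-91): print('turned',y,env.inverse_kinematics([.537,.1535,.093],[180,0,y]))
for y in(-20,160): print('collar',y,env.inverse_kinematics([.488,-.0815,.004],[180,0,y]))
for y in(-1,179): print('place',y,env.inverse_kinematics([.537,.1535,.11],[180,0,y]))
print(env.read_state()['clock'])
```

```text
pinch -155 [ 3.25782148e+01  2.03315185e+01 -1.62102845e+01 -2.54444375e-14
 -5.34581970e+01 -9.75782148e+01]
pinch 25 [ 3.25782148e+01  2.03315185e+01 -1.62102845e+01  2.54444375e-14
 -5.34581970e+01  8.24217852e+01]
turned 89 [ 32.57821479  20.33151853 -16.21028447   0.         -53.458197
 146.42178521]
turned -91 [ 32.57821479  20.33151853 -16.21028447   0.         -53.458197
 -33.57821479]
collar -20 [ 9.36222198e+00  2.19489455e+01 -3.04966601e+01  2.54444375e-14
 -3.75543944e+01  6.06377780e+01]
collar 160 [ 9.36222198e+00  2.19489455e+01 -3.04966601e+01 -2.54444375e-14
 -3.75543944e+01 -1.19362222e+02]
place -1 [ 3.25782148e+01  1.92941180e+01 -1.49919122e+01  2.54444375e-14
 -5.57139698e+01  5.64217852e+01]
place 179 [ 3.25782148e+01  1.92941180e+01 -1.49919122e+01 -2.54444375e-14
 -5.57139698e+01 -1.23578215e+02]
2.5
```

```bash
cat > st.py <<'E'
import numpy as np
from workcell import env
A=np.array([.537,.1535])
def n(t): return np.array([np.cos(np.radians(t)),np.sin(np.radians(t))])
def show(m=''):
    s=env.read_state(); print(m,'t%.1f'%s['clock'],'p',s['position'].round(4),'r',s['tool_rot'].round(1),'F',s['force'].round(1),'T',s['wrist_torque'].round(2),'op %.3f ff %s'%(s['opening'],np.round(s['finger_force'],1))); return s
E
python3 - <<'E'
from st import *
p=A-.002*n(115)
env.goto([*p,.20],[180,0,25]); show()
print(env.move_straight([*p,.095],force_limit=15)); show()
env.gripper_to(0.0,25); show('grip')
env.dwell(.3); show()
E
```

```text
t5.4 p [0.538  0.1511 0.2   ] r [180.    0.   24.9] F [-0.2  0.1  0.2] T [-0.11  0.13 -0.03] op 0.999 ff 0.0
False
 t6.2 p [0.5387 0.1519 0.0958] r [ 1.8e+02 -1.0e-01  2.5e+01] F [-0.6 -0.4  0.1] T [-0.11  0.13 -0.01] op 0.999 ff 0.0
grip t7.7 p [0.5378 0.1517 0.095 ] r [180.  -0.  25.] F [ 0.1 -0.1 -0.3] T [-0.11  0.13  0.04] op 0.003 ff 0.0
 t8.0 p [0.5379 0.1517 0.095 ] r [180.  -0.  25.] F [-0.5 -0.3  1.2] T [-0.11  0.13 -0.04] op 0.003 ff 0.0
```

Run:
```python
from workcell import env
from h import *
r=[]
for n in('side','top'):
    f=env.grab_frame(n); a,_=crop(f,[.535,.15,.15],90,400); r.append(a); print(_, proj(f,env.read_state()['position']))
cv2.imwrite('pics/m1.png',np.hstack(r))
```

```text
(211, 112, 4.444444444444445) [[257.16133158 169.04823648]]
(161, 148, 4.444444444444445) [[207.51869653 194.86387497]]
```

View pics/m1.png

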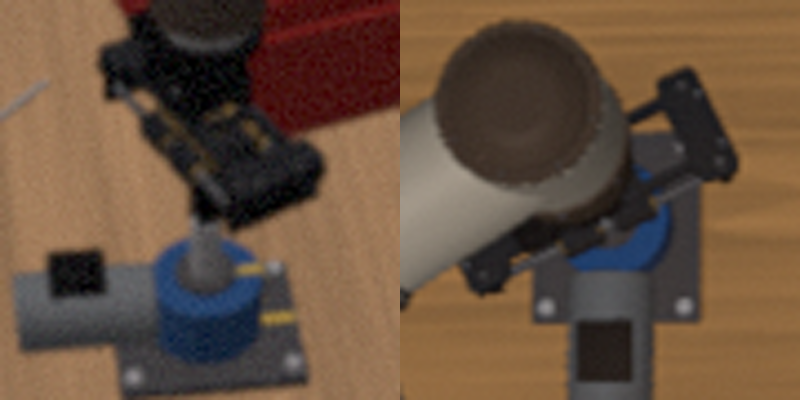

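Run:
```python
from workcell import env
from st import *
from h import *
def z():
    r=[]
    for n in('side','top'):
        f=env.grab_frame(n); 
        if n=='side': a,_=crop(f,[.537,.153,.12],44,400); r.append(np.clip(a*1.0*1.8,0,255).astype(np.uint8))
    return r
r=z(); show()
env.gripper_to(0.6); show('open'); r+=z()
cv2.imwrite('pics/m2.png',np.hstack(r))
```

```text
t8.2 p [0.5378 0.1517 0.095 ] r [-180.   -0.   25.] F [ 0.1 -0.  -0.4] T [-0.15  0.15 -0.04] op 0.004 ff 0.0
open t9.3 p [0.5379 0.1517 0.095 ] r [-180.   -0.   25.] F [ 0.1 -0.2  0.4] T [-0.15  0.07  0.01] op 0.599 ff 0.0
```

View pics/m2.png

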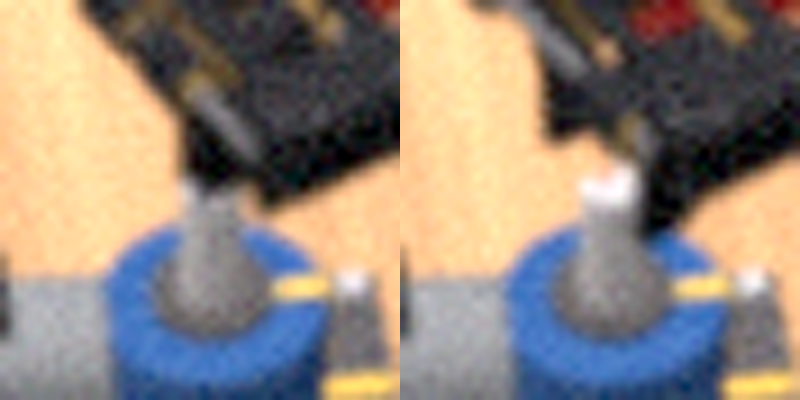

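Run:
```python
from workcell import env
from st import *
from h import *
f=env.grab_frame('side'); a,(x0,y0,s)=crop(f,[.537,.153,.12],44,400)
p=np.array([.5379,.1517]); d=n(-65)
for z in(.075,.095,.115,.13):
  print(z,[((proj(f,[*(p+k*(.026+.0075)*d),z])[0]-[x0,y0])*s).round() for k in(1,-1)])
print('shaft end',((proj(f,[.537,.1535,.13])[0]-[x0,y0])*s).round())
for n_ in('side','top'):
  g=env.grab_frame(n_); a,o=crop(g,[.537,.153,.13],60,400); print(o)
  cv2.imwrite(f'pics/m3_{n_}.png',np.clip(a*2.2,0,255).astype(np.uint8))
cv2.imwrite('pics/m3.png',np.hstack([cv2.imread(f'pics/m3_{k}.png') for k in('side','top')]))
```

```text
0.075 [array([259., 346.]), array([163., 240.])]
0.095 [array([260., 309.]), array([163., 203.])]
0.115 [array([260., 270.]), array([162., 164.])]
0.13 [array([261., 241.]), array([162., 135.])]
shaft end [208. 184.]
(226, 131, 6.666666666666667)
(175, 163, 6.666666666666667)
```

Run:
```python
from st import *
from h import *
p=A-.002*n(115)
print(env.move_straight([*p,.066],rate=.04,force_limit=8)); show('down')
env.gripper_to(0.0,25); show('grip')
f=env.grab_frame('side'); a,o=crop(f,[.537,.153,.12],44,400)
cv2.imwrite('pics/m4.png',np.clip(a*1.8,0,255).astype(np.uint8))
```

```text
False
down t10.4 p [0.5381 0.1518 0.0662] r [180.  -0.  25.] F [-0.4  0.6 -0.1] T [-0.13  0.15 -0.01] op 0.602 ff 0.0
grip t11.1 p [0.5381 0.1546 0.0661] r [-179.8   -0.2   25. ] F [-2.9  9.  -0.8] T [2.41 0.99 0.05] op 0.227 ff 25.1
```

View pics/m4.png

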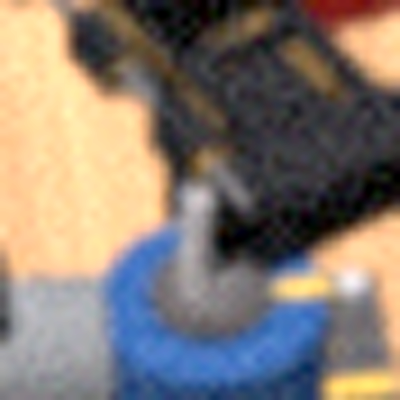

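```bash
sed -i 's/^A=.*/A=np.array([.5373,.1564])/' st.py
python3 - <<'E'
from st import *
for t in np.append(np.arange(95,0,-20),-1):
    env.move_straight([*(A-.002*n(t)),.066],[180,0,t-90],rate=.02); 
    show(t)
env.dwell(.3); show()
E
```

```text
95 t11.7 p [0.5374 0.1542 0.0661] r [180.    0.    5.1] F [-0.4 -0.7  0.7] T [-0.26  0.29 -0.07] op 0.224 ff 25.2
75 t12.2 p [0.5368 0.1541 0.0661] r [180.    0.  -14.9] F [-0.6 -1.8  0.9] T [-0.63  0.2  -0.09] op 0.227 ff 25.2
55 t12.7 p [0.5361 0.1543 0.0661] r [180.   -0.  -34.8] F [-0.8 -3.2  3.4] T [-1.06  0.14 -0.07] op 0.223 ff 25.2
35 t13.2 p [0.5354 0.1546 0.0661] r [179.9  -0.  -54.8] F [ 0.1 -5.9  4. ] T [-1.51  0.23 -0.06] op 0.225 ff 25.1
15 t13.7 p [0.535  0.1552 0.0661] r [ 1.799e+02 -1.000e-01 -7.480e+01] F [ 0.  -5.4  2.8] T [-1.57  0.25  0.01] op 0.230 ff 25.1
-1 t14.1 p [0.5348 0.1556 0.0661] r [ 1.799e+02 -1.000e-01 -9.080e+01] F [-0.5 -4.8  4.1] T [-1.61  0.28 -0.1 ] op 0.225 ff 25.1
 t14.4 p [0.5348 0.1556 0.0661] r [ 1.799e+02 -1.000e-01 -9.080e+01] F [-1.  -5.   3.7] T [-1.59  0.33 -0.07] op 0.227 ff 25.1
```

```bash
sed -i 's/^A=.*/A=np.array([.5368,.1561])/' st.py
python3 - <<'E'
from st import *
from h import *
env.gripper_to(0.9); 
s=show('rel'); env.move_straight([*s['position'][:2],.14]); show()
C=np.array([.488,-.080]); yaw=-20
env.goto([*C,.05],[180,0,yaw]); s=show('above')
r=[]
for k in('side','top'):
    f=env.grab_frame(k); a,o=crop(f,[*A,.11],36,400); print(o); r.append(a)
cv2.imwrite('pics/m5.png',np.clip(np.hstack(r)*1.3,0,255).astype(np.uint8))
print(env.move_straight([*C,-.031],rate=.05,force_limit=8)); show('down')
E
```

```text
rel t15.6 p [0.5353 0.1564 0.066 ] r [-180.    0.  -91.] F [-0.3  1.2  0.6] T [0.03 0.13 0.02] op 0.900 ff 0.0
 t16.2 p [0.5346 0.1562 0.1392] r [179.9  -0.  -91. ] F [-0.7  0.4  0.5] T [ 0.04  0.08 -0.01] op 0.897 ff 0.0
above t17.7 p [ 0.4882 -0.0798  0.0499] r [180.   0. -20.] F [-0.5 -0.   0.3] T [-0.07  0.13  0.02] op 0.900 ff 0.0
(238, 147, 11.11111111111111)
(187, 176, 11.11111111111111)
False
down t19.5 p [ 0.4883 -0.08   -0.0307] r [-180.   -0.  -20.] F [-0.5 -0.8 -0.4] T [-0.1   0.18  0.01] op 0.899 ff 0.0
```

View pics/m5.png

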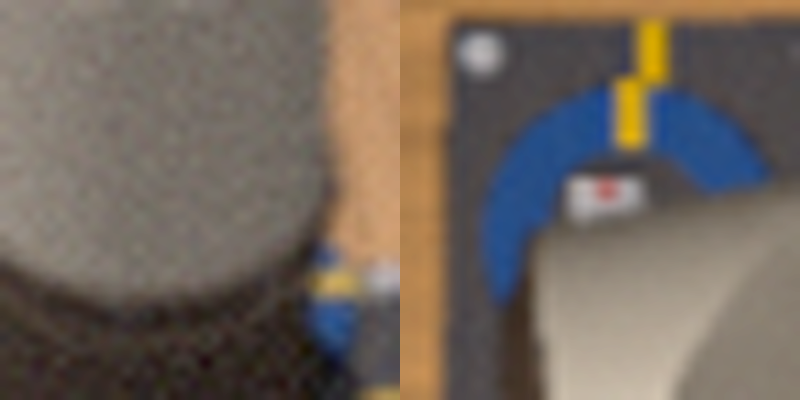

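Run:
```python
from st import *
from h import *
env.gripper_to(0.0,30); s=show('grip')
p=s['position']; env.move_straight([p[0],p[1],p[2]+.10]); show('lift')
fs=[]
for k in('side','top'):
    f=env.grab_frame(k); np.save(f'g_{k}.npy',f,allow_pickle=True); a,o=crop(f,[p[0]+.01,p[1],.11],40,400); print(o,proj(f,[*p[:2],.112])); fs.append(a)
cv2.imwrite('pics/m6.png',np.clip(np.hstack(fs)*1.3,0,255).astype(np.uint8))
```

```text
grip t20.2 p [ 0.4878 -0.0801 -0.031 ] r [180.   0. -20.] F [-0.5 -0.4  0.3] T [-0.28  0.26 -0.04] op 0.568 ff 30.0
lift t21.0 p [ 0.4868 -0.0801  0.068 ] r [ 1.8e+02  1.0e-01 -2.0e+01] F [-0.1 -0.5 -1.8] T [-0.09  0.11 -0.  ] op 0.570 ff 30.0
(234, 200, 10.0) [[251.17308791 220.83750121]]
(259, 185, 10.0) [[280.0098856  208.08843657]]
```

View pics/m6.png

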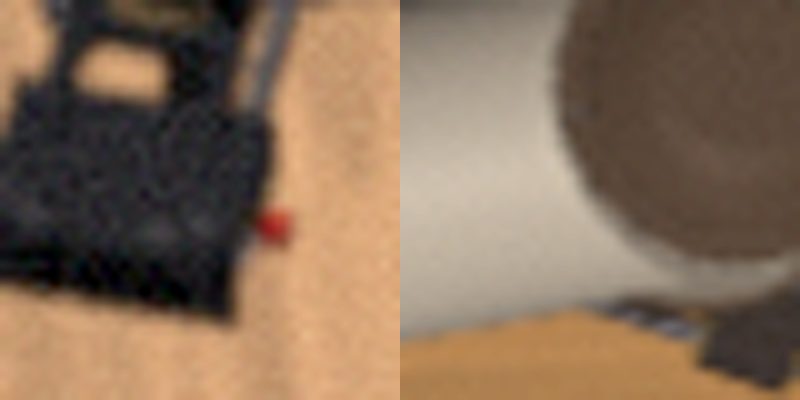

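Run:
```python
from h import *
f=np.load('g_side.npy',allow_pickle=True).item(); im=f['image'].astype(float)
red=(im[...,2]-np.maximum(im[...,0],im[...,1])-50).clip(0); red[:, :255]=0; red[:,270:]=0; red[:215]=0; red[230:]=0
ys,xs=np.nonzero(red>0); w=red[ys,xs]; c=np.array([(xs*w).sum(),(ys*w).sum()])/w.sum(); print(c,len(w))
h=ray(f,c,.111)[0]; print(h); d=h[:2]-[.4868,-.0801]; print(np.hypot(*d),np.degrees(np.arctan2(d[1],d[0])))
```

```text
[261.08510638 222.01595745] 9
[ 0.51666234 -0.08780143  0.111     ]
0.030839447490699085 -14.461343190889147
```

Run:
```python
from st import *
env.move_straight([.4868,-.0801,.14]); 
env.goto([*A,.14],[180,0,-3]); show('above')
env.move_straight([*A,.112],rate=.05); env.dwell(.2); s=show('near')
hit=env.move_straight([*A,.0755],rate=.02,force_limit=6); print(hit); show('in')
```

```text
above t22.7 p [0.5362 0.1551 0.1393] r [ 1.799e+02  1.000e-01 -3.000e+00] F [-0.3 -0.4 -2. ] T [-0.1   0.16 -0.  ] op 0.572 ff 30.0
near t23.6 p [0.537  0.1563 0.1124] r [-180.   -0.   -3.] F [-0.2  0.9 -2. ] T [-0.11  0.15  0.01] op 0.574 ff 30.0
False
in t25.5 p [0.5369 0.1561 0.0756] r [-180.   -0.   -3.] F [ 0.3 -0.6 -2.1] T [-0.07  0.17  0.01] op 0.570 ff 30.0
```

Run:
```python
from st import *
from h import *
env.gripper_to(0.0,45)
env.move_straight([*A,.075],rate=.02); env.dwell(.2); s=show('pre')
hit=env.move_straight([A[0]-.008,A[1],.075],rate=.01,force_limit=10); print(hit); show('push'); env.dwell(.5); show('hold')
r=[]
for k in('side','top'):
    f=env.grab_frame(k); a,o=crop(f,[A[0]+.01,A[1],.12],40,400); print(o,proj(f,[A[0]+.03,A[1],.118])); r.append(a)
cv2.imwrite('pics/m7.png',np.clip(np.hstack(r)*1.5,0,255).astype(np.uint8))
```

```text
pre t26.2 p [0.5368 0.1561 0.075 ] r [180.  -0.  -3.] F [-0.2  0.  -2.2] T [-0.14  0.17  0.  ] op 0.567 ff 45.0
True
push t26.8 p [0.535  0.1569 0.0756] r [-179.9   -0.4   -2.9] F [ 2.2 -0.2  0.2] T [-0.15 -0.52 -0.03] op 0.567 ff 45.0
hold t27.3 p [0.5348 0.1568 0.0749] r [-179.9   -0.4   -3. ] F [4.8 0.5 0.3] T [ 0.03 -1.21  0.01] op 0.564 ff 45.0
(239, 142, 10.0) [[265.46056754 162.47543951]]
(185, 171, 10.0) [[205.23463792 184.909283  ]]
```

View pics/m7.png

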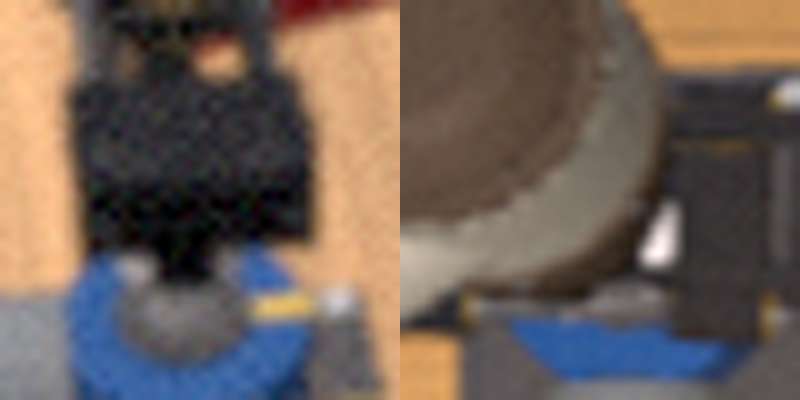

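Run:
```python
from st import *
print(env.move_straight([.5315,A[1],.075],rate=.01,force_limit=12)); env.dwell(.7); s=show('hold')
f=s['force']
if 5<f[0]<20 and abs(s['position'][2]-.075)<.001 and s['finger_force']>40: print(env.close_job())
```

```text
False
hold t28.5 p [0.5347 0.157  0.0751] r [-179.8   -0.6   -2.9] F [11.8 -0.6 -5.9] T [-0.27 -3.3   0.06] op 0.564 ff 45.0
the job is handed in; nothing more can be done
None
```

I turned the flat to the index mark, slid the collar on with its screw over the flat, and handed the job in at 28.5 s, holding the collar with about 12 N pressing the screw tip on the flat. The collar's upper face should be flush with the shaft's end by my height reckoning, but the gripper hid it from both cameras, so I couldn't check that by eye.

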